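# Pin the display cabinet's door open

### The arm

A 6-joint arm with a two-finger parallel gripper is mounted at the origin on the work surface. World frame = base frame: x ahead of the robot, y to its left, z up, the work surface at z = 0. Lengths are in m, angles in rad, forces in N, time in s.
With the tool pointing down it reaches from about 0.275 to 1 m from the base axis. Payload 8.4 kg.
Tool frame: the origin (TCP) lies at the very end of the fingers, on their centre line; the grasp point (between the pads) lies 19 mm behind it; z points along the fingers, y is the line along which they close (so a half turn about z gives the same grasp; the last joint's range is limited). The gripper opens to 85 mm and grips with 20 to 120 N. Pads are 22 mm wide; open, the fingers measure 114 mm over their backs; the gripper's body (76 mm by 85 mm) begins 54 mm behind the grasp point. The pads swing forward as they close: fully open they stand 13 mm farther back than shut.
Start: joints at [1.211, 0.353, 1.633, -0, 1.155, -0.002], TCP at [0.219, 0.585, 0.231] pointing down, gripper open.
Joint ranges: [-2.63, 2.63], [-0.92, 2.1], [0.06, 2.66], [-1.3, 4.44], [0, 2.69], [-3.02, 3.02]. Speed limits (rad/s): [2.22, 2.22, 2.79, 3.14, 3.14, 3.14].

### API

Orientations are given as a unit quaternion [x, y, z, w].
In Python, from plant import env gives the robot as it stands.
- The arm moves only by the tool play_rows, never from a script. Its argument "commands" is a list of rows, each a list of 2 entries, a list of its own where there are three numbers: the shift along the tool's x, y, z in mm, then the turn about the tool's z in rad. A call has 1 to 5 rows; each row shifts and turns the commanded pose from where the row before left it, along the tool's axes as they then stand; what a row does not reach is not made up. A row lasts 1/8 s, in which the tool goes at most 62.5 mm and 10.7 degrees, less where a joint would pass 70% of its speed; a pose out of reach is approached as far as the arm can. A call is refused whole if a number of a shift passes 62.5 or a number of a turn 0.188, either way. A call with a gripper value outside its range is refused whole. "hand" is the closure, from -1 (fully open) to 1 (shut), set as the call begins (left out, the last holds). The fingers move at their own pace and stop on an object; the grip force is fixed at half the most. Time passes only in rows, so rows that do not move let the fingers close. It gives the time, the measured TCP pose, the force, the opening and the grip force at its end, in the units of the state.
- env.get_obs(): the state, without advancing time (a new reading comes with each control period).
- env.grab_frame(name): name is "scene" or "top"; returns the picture (420x560x3 uint8, red, green, blue); there is no depth.
- env.get_calibration(name): a dict with "camera_matrix" (3x3 intrinsics, pixels), "R" (3x3) and "t" (3): a world point X has camera coordinates R X + t. Camera axes: x right, y down, z forward; pixel columns grow to the right and rows downward; lengths in m; the calibration is good to about 2 mm. A picture is of the moment at which its call begins. get_calibration takes no time and is no camera call.
- env.finish_job(): hands the job in; it is judged then, once.
Trained networks look in the newest picture that a camera, given by its name, has taken for a name from the list of things; names that differ only in an ending like _2 or _b are one class to them, and where a whole thing is asked for, a point or a joint stands for the part that bears it (a point fixed in the world has none). Each returns a list of dicts, best first, with "score" (0 to 1); they miss things now and then, are a little off and sometimes report something else, mostly with a low value. They report only what shows in the picture. A call takes as long as a camera call. They do not tell look-alikes from the thing itself.
- env.search_frame(target, camera): "xy" ([column, row] in pixels, amid what is visible of it).
- env.cut_out(target, camera): "mask" (420x560 bool, what is visible of it) and "xy" ([column, row] in pixels, amid what is visible of it).
The state is a dict: "t": time; "joint_positions": joint angles; "qd": joint speeds; "effort": joint torques, N m; "eef_pos": TCP position; "orientation": TCP orientation; "ft_force": force on the tool from outside, world axes, zero at the start; "moment": the same for the moment, N m; "gripper_width": finger opening in m; "grasp_force": force on a finger pad.
Only numpy, scipy, OpenCV 4.12 (cv2) and the standard library are available. Lean on these libraries where they do the work, as an engineer would, in place of code of your own. Each camera call takes 0.05 s, during which the arm holds its last target. There are 200 camera calls.

### The job

Get the little display cabinet ready for the evening: swing its door open until it stops with its lug inside the brass fork, then push the headed pin down through fork and lug until its head sits fully home on the fork, so that the door is locked open. Leave the things standing round the cabinet and on it where they are.

Things in the scene. Friction and masses are not known exactly. Their poses are not given: they have to be found in the camera images.
- cabinet: wooden cabinet (235 mm wide, 175 deep, 200 high) with a fixed brass fork standing before it on a flat strip; both immovable. Origin: foot of the door's vertical hinge axis, on the table, at the front left corner. -x points out of the front, -y along the shut door from hinge to free edge, z up. Fork hole axis at (-0.233, -0.091) m in this frame
- door (a joint): door angle, rad: 0 shut, grows as it swings out towards the robot, clockwise from above; 1.2 is its end stop, with the lug's hole exactly in line with the fork's holes. It stays where left (hinge friction 0.2 N m). Panel 200 mm wide, 14 mm thick, top edge at 198 mm height
- knob_neck (a point): middle of the neck of the door's brass mushroom knob: neck 16 mm thick, 36 mm long, square out of the door's front, then a round head 34 mm across, 14 mm thick. 170 mm high, 18 mm out from the panel's face and from the head. In the cabinet frame it is (-0.033, -0.125) m turned clockwise by the door angle
- lug_hole (a point): top centre of the 20 mm hole in the door's lug, a level brass plate 44 mm wide, 10 mm thick, sticking out past the door's free edge; 250 mm from the hinge axis, at 120 mm height. It swings into the 20 mm gap between the fork's two plates
- fork_top (a point): centre of the hole's mouth on the top face of the fork, 160 mm high. Upper plate 50 x 50 x 35 mm with a 16 mm hole; gap from 125 down to 105 mm height; lower plate down to 95 mm with an 18 mm hole. A post 50 x 22 mm, as high as the top face, carries both on the side away from the hinge
- pin: loose steel pin, 14 mm thick, 85 mm long over all, flat round head 32 mm across and 10 mm thick on top, tapered tip below. It stands upright in the fork's upper plate, held up by two spring balls in the hole. Origin at its tip, z up along the pin. Pushing it past the balls takes up to 10 N, then 4 N
- pin_head (a point): centre of the flat top of the pin's head; about 213 mm high at the start, 170 mm when the pin is fully home
- pin_collar (a point): centre of the underside of the pin's head, 10 mm below its top; it lies on the fork's top face when the pin is fully home
- bottle: green glass bottle with a brass cap, 60 mm across, 210 mm tall, standing left of the cabinet; bystander, origin at the centre of its underside
- roll: paper ticket roll lying flat, a ring 96 mm across with a 40 mm hole, 30 mm high; bystander, origin at the centre of its underside
- tumbler: clear glass tumbler, 72 mm across, 85 mm tall, standing right of the fork; bystander, origin at the centre of its underside
- pad: pad of paper lying flat, 75 x 110 x 18 mm; bystander, origin at the centre of its underside
- candle: white ceramic candle jar, 60 mm across, 65 mm tall, standing on top of the cabinet; bystander, origin at the centre of its underside
- frame: white standing picture frame, 150 mm wide, 170 mm tall, right of the cabinet; bystander, origin at the centre of its underside
Not all that is in view belongs to the job. What is shaped like the pin but black or pink is not meant.

How it is judged:
By the outcome, as a careful person would: the job done as asked, in the order asked, and still so for the second after the job is handed in, with the robot touching nothing.
It also fails if it takes over 45 s, if anything falls off the work surface, if the arm or the gripper's body presses on something with over 40 N, if the wrist force passes 120 N, or if a joint passes its speed limit or range.

## Working session

There is one attempt and no reset: what is moved stays moved. The work goes in short steps, Python scripts to look and compute and a tool call to move; the robot and the scene stay as the last step left them, time stands still between calls to the robot, and variables do not carry over. Pictures are saved under pics/ and viewed, at most 10 in all, crops included, and the job is handed in when it is done.

Besides the shell and the picture viewer there is one more tool, called after "Request:" as name(argument=value, ...) on one line, values as JSON. play_rows: Moves the arm, as the interface text tells. Its arguments: {"type":"object","properties":{"commands":{"type":"array"},"hand":{"type":"number"}},"required":["commands"]}

```bash
mkdir -p pics; ls; python3 - <<'E'
from plant import env
import cv2,numpy as np
o=env.get_obs();print(o['t'],o['eef_pos'],o['orientation'],o['gripper_width'])
ims=[]
for c in('scene','top'):
    im=env.grab_frame(c);cv2.imwrite(f'pics/{c}0.png',im[:,:,::-1])
    k=env.get_calibration(c);print(c,k['camera_matrix'].tolist(),(-k['R'].T@k['t']).round(3))
    for n in('pin_head','pin','fork_top','knob_neck','lug_hole','cabinet','bottle'):
        print(n,[(np.round(d['xy']).tolist(),round(d['score'],2)) for d in env.search_frame(n,c)[:4]])
E
```

```text
pics
0.0 [0.21870937 0.58495508 0.23054598] [ 1.77957767e-01  9.84037867e-01 -7.01667167e-04 -1.34353941e-04] 0.08537944566898668
scene [[437.0469963962341, 0.0, 283.22343947673596], [0.0, 437.0469963962341, 207.00697778261198], [0.0, 0.0, 1.0]] [ 0.968 -0.478  0.803]
pin_head [([260.0, 141.0], 0.76), ([236.0, 159.0], 0.63), ([210.0, 182.0], 0.63), ([284.0, 157.0], 0.47)]
pin [([205.0, 182.0], 0.72), ([232.0, 158.0], 0.6), ([285.0, 153.0], 0.5), ([259.0, 139.0], 0.47)]
fork_top [([342.0, 255.0], 0.6), ([372.0, 172.0], 0.42)]
knob_neck [([294.0, 222.0], 0.62)]
lug_hole [([292.0, 218.0], 0.61)]
cabinet [([341.0, 254.0], 0.74), ([257.0, 140.0], 0.3)]
bottle [([339.0, 254.0], 0.66), ([414.0, 182.0], 0.65), ([261.0, 142.0], 0.48)]
top [[382.77858045448045, 0.0, 280.7577083213687], [0.0, 382.77858045448045, 206.75217399813513], [0.0, 0.0, 1.0]] [ 0.47  -0.013  0.99 ]
pin_head [([249.0, 300.0], 0.67), ([249.0, 256.0], 0.66), ([204.0, 261.0], 0.53), ([294.0, 299.0], 0.46)]
pin [([250.0, 300.0], 0.72), ([251.0, 257.0], 0.64), ([207.0, 264.0], 0.6), ([294.0, 297.0], 0.53)]
fork_top [([284.0, 134.0], 0.65)]
knob_neck [([290.0, 166.0], 0.63)]
lug_hole [([253.0, 252.0], 0.67), ([289.0, 161.0], 0.56)]
cabinet [([287.0, 131.0], 0.66)]
bottle [([184.0, 133.0], 0.86)]
```

View pics/scene0.png

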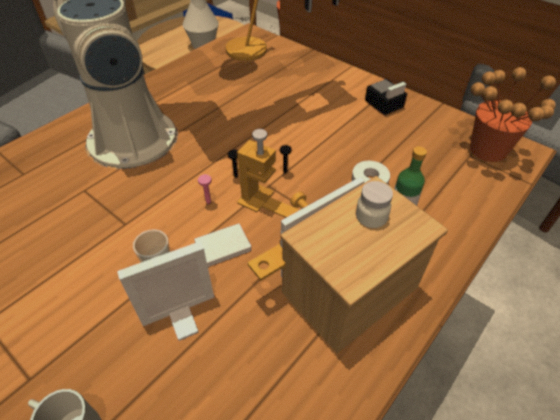

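View pics/top0.png

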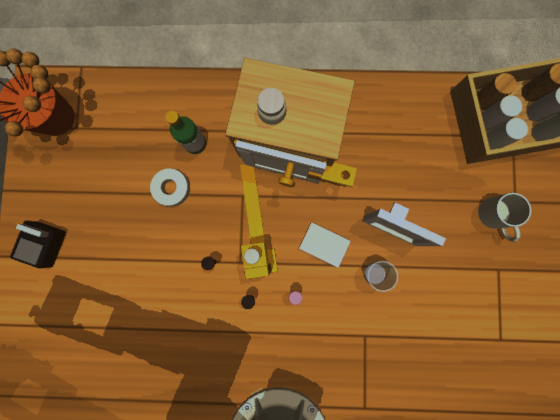

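The steel pin stands in the brass fork at top (252,256) / scene (260,138). The look-alikes are black at top (208,263) and (248,301), and pink at (295,298). The door is slightly ajar, with the lug at top (342,174), the knob at (288,172), the strip running from (250,170) to the fork, and the cabinet top at (228–354, 60–158). I'll enlarge one crop to confirm.

```bash
python3 - <<'E'
import cv2,numpy as np
t=cv2.imread('pics/top0.png');s=cv2.imread('pics/scene0.png')
a=cv2.resize(t[50:300,220:365],None,fx=2.4,fy=2.4,interpolation=cv2.INTER_CUBIC)
b=cv2.resize(s[115:365,220:410],None,fx=2.4,fy=2.4,interpolation=cv2.INTER_CUBIC)
h=max(a.shape[0],b.shape[0]);m=np.zeros((h,a.shape[1]+b.shape[1],3),np.uint8);m[:a.shape[0],:a.shape[1]]=a;m[:b.shape[0],a.shape[1]:]=b
print(m.shape,a.shape);cv2.imwrite('pics/crop1.png',m[:, :800])
E
```

```text
(600, 804, 3) (600, 348, 3)
```

View pics/crop1.png

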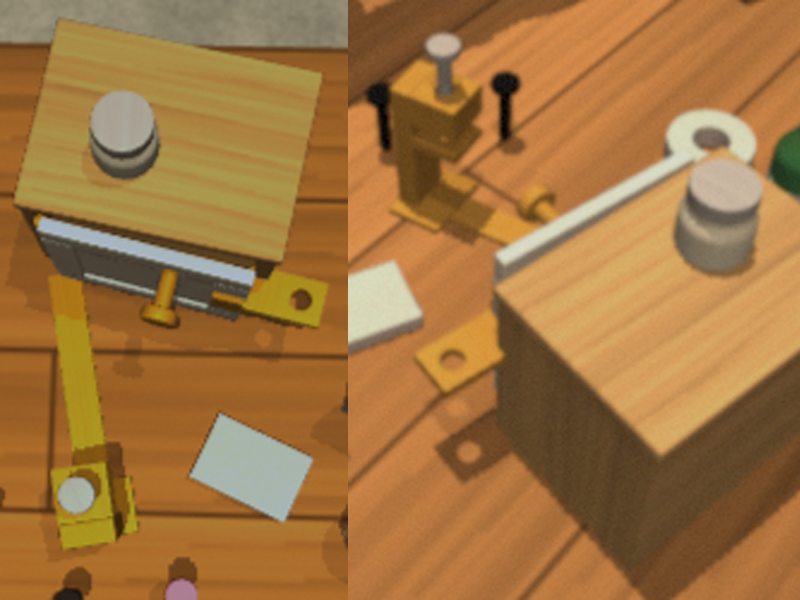

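The steel pin in the fork is the right one: silver head, standing in the brass fork. The two black ones and the pink one stand loose on the table. The lug hole shows at top (345.4,174.6) and scene (263.8,264.6). Now I'll fit the cabinet pose and the door angle.

```bash
cat > h.py <<'E'
from plant import env
import numpy as np
from scipy.optimize import least_squares
K={c:env.get_calibration(c) for c in('scene','top')}
def proj(c,X):
    k=K[c];p=k['camera_matrix']@(k['R']@np.asarray(X,float)+k['t']);return p[:2]/p[2]
def back(c,uv,z):
    k=K[c];d=k['R'].T@np.linalg.solve(k['camera_matrix'],[*uv,1]);C=-k['R'].T@k['t'];return C+d*(z-C[2])/d[2]
def R2(a):return np.array([[np.cos(a),-np.sin(a)],[np.sin(a),np.cos(a)]])
def cab(p,xy,z):return np.r_[p[:2]+R2(p[2])@np.asarray(xy),z]
def door(p,xy,z,th):return cab(p,R2(-th)@np.asarray(xy),z)
E
python3 - <<'E'
from h import *
T=lambda u,v:np.array([220+u/2.4,50+v/2.4]);S=lambda u,v:np.array([220+(u-348)/2.4,115+v/2.4])
cs=[back('top',T(*q),.2)[:2] for q in[(58,20),(321,72),(280,262),(16,204)]]
print(np.round(cs,3),[round(np.linalg.norm(cs[i]-cs[i-1]),3) for i in range(4)])
e=[cs[3]-cs[2],cs[0]-cs[1]];print('yaw',[np.arctan2(-v[0],v[1]) for v in e],[np.arctan2(v[1],v[0]) for v in (cs[0]-cs[3],cs[1]-cs[2])])
for n,a,b,z in(('pin',T(76,494),S(443,44),.213),('lug',T(301,299),S(453,359),.12)):print(n,back('top',a,z),back('scene',b,z))
yw=np.mean([np.arctan2(-v[0],v[1]) for v in e]+[np.arctan2(v[1],v[0]) for v in (cs[0]-cs[3],cs[1]-cs[2])])
def f(q):
    p,th=q[:3],q[3]
    return np.r_[proj('top',cab(p,(-.233,-.091),.213))-T(76,494),proj('scene',cab(p,(-.233,-.091),.213))-S(443,44),
     proj('top',door(p,(0,-.25),.12,th))-T(301,299),proj('scene',door(p,(0,-.25),.12,th))-S(453,359),
     (proj('top',door(p,(-.06,-.125),.175,th))-T(160,314))*.4,(p[2]-yw)*100]
r=least_squares(f,[.65,.1,-.2,.1]);print(r.x.round(4),f(r.x).round(2))
p,th=r.x[:3],r.x[3]
np.save('p.npy',r.x)
print('fork',cab(p,(-.233,-.091),.16),'knob',door(p,(-.033,-.125),.17,th),'hinge',p)
for c in('bottle','roll','pad','tumbler'):
  import cv2
print('bottle base',back('top',(196,140),.0),'roll',back('top',(169,187),.03),'pad',back('top',(325,245),.018),'candle',back('top',T(122,120),.265))
print('to cab corners in cab frame',[(R2(-p[2])@(c-p[:2])).round(3) for c in cs])
E
```

```text
[[ 0.875  0.093]
 [ 0.829 -0.144]
 [ 0.656 -0.109]
 [ 0.703  0.124]] [np.float64(0.174), np.float64(0.241), np.float64(0.177), np.float64(0.238)]
yaw [np.float64(-0.20104892263132232), np.float64(-0.1886233252220182)] [np.float64(-0.1805261805171306), np.float64(-0.19784610303358907)]
pin [0.45057973 0.0613005  0.213     ] [0.44998529 0.06219954 0.213     ]
lug [ 0.63899769 -0.13947651  0.12      ] [ 0.63923348 -0.13837239  0.12      ]
[ 0.6968  0.1047 -0.1968  0.035 ] [ 0.12  0.04 -0.18  0.35 -0.39 -0.16 -0.03  0.11 -0.42  0.41 -0.48]
fork [0.45050424 0.06104583 0.16      ] knob [ 0.63596468 -0.00935364  0.17      ] hinge [ 0.69680193  0.10472015 -0.19684125]
bottle base [0.74739113 0.24025291 0.        ] roll [0.61485846 0.295856   0.03      ] pad [ 0.4775909  -0.10433636  0.018     ] candle [0.75634843 0.02867918 0.265     ]
to cab corners in cab frame [array([0.177, 0.023]), array([ 0.179, -0.218]), array([ 0.002, -0.218]), array([0.003, 0.02 ])]
```

Fit residuals are under 0.5 px. The door is at 0.035 rad, the knob neck at (0.636, -0.009) and the fork at (0.4505, 0.061). I'll move to above the knob.

Request:
play_rows(commands=[[[-40,-27.4,-5],0],[[-40,-27.4,-5],0],[[-40,-27.4,-5],0],[[-40,-27.4,-5],0],[[-40,-27.4,-5],0]], hand=0)

```text
t: 1.42
eef_pos: [0.359, 0.3858, 0.2566]
orientation: [0.178, 0.984, 0.0, 0.0]
ft_force: [0.5, -0.1, 0.2]
gripper_width: 0.0426
grasp_force: 0.0
```

Request:
play_rows(commands=[[[-40,-27.4,-5],0],[[-40,-27.4,-5],0],[[-40,-27.4,-5],0],[[-40,-27.4,-5],0],[[-40,-27.4,-5],0]])

```text
t: 2.05
eef_pos: [0.4984, 0.1873, 0.2817]
orientation: [0.178, 0.984, 0.0, 0.0]
ft_force: [0.4, 0.3, 0.4]
gripper_width: 0.0429
grasp_force: 0.0
```

Request:
play_rows(commands=[[[-40,-27.4,-5],0],[[-40,-27.4,-5],0],[[-40,-27.4,-5],0],[[-40,-27.4,-5],0],[[-40,-27.4,-5],-0.126]])

```text
t: 2.68
eef_pos: [0.6377, -0.0111, 0.3065]
orientation: [0.115, 0.993, 0.0, 0.0]
ft_force: [0.3, -0.0, -0.8]
gripper_width: 0.0423
grasp_force: 0.0
```

```bash
cat >> h.py <<'E'
def go(xyz,ang):
    """shift in tool axes (mm) and turn (rad) from the present pose; ang = world angle of tool y"""
    from scipy.spatial.transform import Rotation as R
    o=env.get_obs();M=R.from_quat(o['orientation']).as_matrix();a=np.arctan2(M[1,1],M[0,1])
    print('t',round(o['t'],2),'pos',o['eef_pos'].round(4),'ang',round(a,4),'tilt',M[:2,2].round(4),'F',np.round(o['ft_force'],1),'w',round(o['gripper_width'],4),'gf',np.round(o['grasp_force'],1),'q',np.round(o['joint_positions'],2))
    print('shift',(M.T@(np.asarray(xyz)-o['eef_pos'])*1e3).round(1),'turn',round((a-ang+np.pi/2)%np.pi-np.pi/2,4))
E
python3 - <<'E'
from h import *
q=np.load('p.npy');p,th=q[:3],q[3]
go(door(p,(-.033,-.125),.151,th),np.pi/2+p[2]-th)
E
```

```text
t 2.67 pos [ 0.6377 -0.0111  0.3065] ang 1.3413 tilt [0.0002 0.0001] F [ 0.3 -0.  -0.8] w 0.0423 gf 0.0 q [-0.02  0.31  1.52  0.    1.31 -1.36]
shift [  2.2   1.3 155.5] turn 0.0023
```

Request:
play_rows(commands=[[[2.2,1.3,45],0],[[0,0,40],0],[[0,0,0],0]])

```text
t: 3.05
eef_pos: [0.633, -0.008, 0.2183]
orientation: [0.116, 0.993, -0.0, -0.003]
ft_force: [0.2, -0.1, 0.3]
gripper_width: 0.0424
grasp_force: 0.0
```

```bash
cat > pic.py <<'E'
import sys,cv2,numpy as np
from plant import env
# pic.py name, top box x0 y0 x1 y1, scene box ...
b=list(map(int,sys.argv[2:10]));o=[]
for c,(x0,y0,x1,y1) in(('top',b[:4]),('scene',b[4:])):
    im=env.grab_frame(c)[y0:y1,x0:x1,::-1];o.append(cv2.resize(im,(398,int(398*(y1-y0)/(x1-x0))),interpolation=cv2.INTER_CUBIC))
h=min(600,max(i.shape[0] for i in o));m=np.zeros((h,796,3),np.uint8)
for i,im in enumerate(o): m[:im.shape[0],398*i:398*i+398]=im[:h]
cv2.imwrite(f'pics/{sys.argv[1]}.png',m)
E
python3 pic.py near1 220 60 360 260 220 100 420 300
```

```text
(no output)
```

View pics/near1.png

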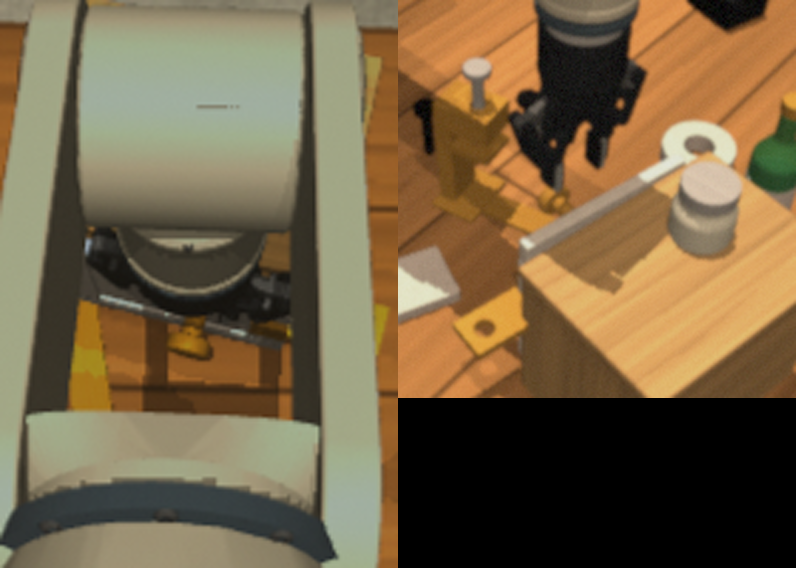

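The fingers straddle the knob, with its head between the tips at scene crop (555,200). I'll descend and close loosely round the neck.

Request:
play_rows(commands=[[[0,0,20],0],[[0,0,25],0],[[0,0,20],0],[[0,0,0],0]])

```text
t: 3.65
eef_pos: [0.6348, -0.0078, 0.156]
orientation: [0.116, 0.993, -0.0, -0.001]
ft_force: [-0.8, 0.6, 0.9]
gripper_width: 0.0428
grasp_force: 0.0
```

```bash
python3 - <<'E'
from h import *
q=np.load('p.npy');p,th=q[:3],q[3]
go(door(p,(-.033,-.125),.151,th),np.pi/2+p[2]-th)
E
```

```text
t 3.65 pos [ 0.6348 -0.0078  0.156 ] ang 1.3392 tilt [-0.0011 -0.    ] F [-0.8  0.6  0.9] w 0.0428 gf 0.0 q [-0.01  0.44  1.68 -0.    1.02 -1.35]
shift [-1.5 -1.3  5. ] turn 0.0002
```

Request:
play_rows(commands=[[[-1.5,-1.3,3],0],[[0,0,0],0],[[0,0,0],0]], hand=0.53)

```text
t: 4.03
eef_pos: [0.6366, -0.0096, 0.1539]
orientation: [0.116, 0.993, 0.0, 0.0]
ft_force: [0.6, -0.7, -0.3]
gripper_width: 0.0199
grasp_force: 0.0
```

Request:
play_rows(commands=[[[12.3,3.9,0],0.1],[[12.3,3.9,0],0.1],[[12.3,3.9,0],0.1],[[12.3,3.9,0],0.1],[[0,0,0],0]])

```text
t: 4.65
eef_pos: [0.5964, 0.0234, 0.1537]
orientation: [0.31, 0.951, 0.0, 0.0]
ft_force: [0.1, -0.4, 0.5]
gripper_width: 0.0202
grasp_force: 0.2
```

```bash
python3 - <<'E'
from h import *
q=np.load('p.npy');p,th=q[:3],.435
go(door(p,(-.033,-.125),.151,th),np.pi/2+p[2]-th)
E
python3 pic.py near2 200 60 360 260 220 100 420 300
```

```text
t 4.65 pos [0.5964 0.0234 0.1537] ang 0.9402 tilt [0.0002 0.0001] F [ 0.1 -0.4  0.5] w 0.0202 gf 0.2 q [ 0.04  0.39  1.76  0.    0.98 -0.9 ]
shift [ 0.  -0.1  2.7] turn 0.0013
```

View pics/near2.png

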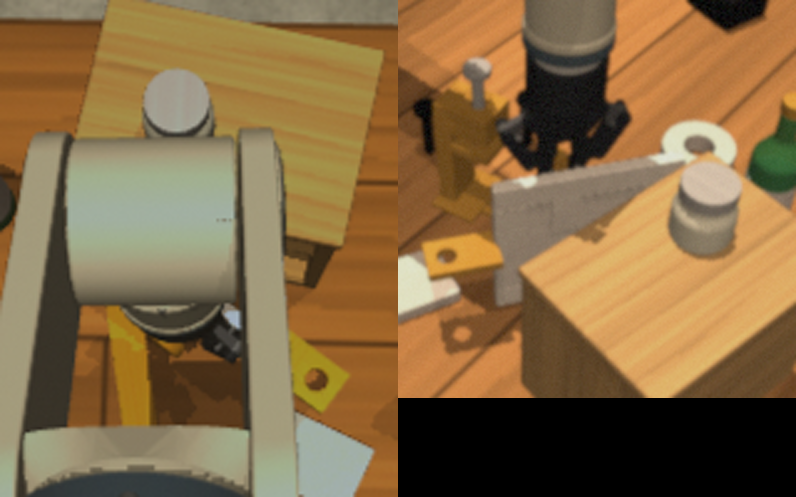

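The door follows; the lug now shows at scene crop (447,255). I'll continue.

Request:
play_rows(commands=[[[12.3,3.9,0],0.1],[[12.3,3.9,0],0.1],[[12.3,3.9,0],0.1],[[12.3,3.9,0],0.1],[[0,0,0],0]])

```text
t: 5.38
eef_pos: [0.5731, 0.0688, 0.1533]
orientation: [0.492, 0.871, 0.0, -0.0]
ft_force: [-0.7, 0.3, -0.1]
gripper_width: 0.02
grasp_force: 0.4
```

Request:
play_rows(commands=[[[12.3,3.9,0],0.1],[[12.3,3.9,0],0.1],[[12.3,3.9,0],0.1],[[8,2.5,0],0.065],[[0,0,0],0]])

```text
t: 6.0
eef_pos: [0.5685, 0.1152, 0.1531]
orientation: [0.642, 0.767, -0.0, -0.0]
ft_force: [-1.7, 0.3, -0.4]
gripper_width: 0.0202
grasp_force: 0.8
```

```bash
python3 - <<'E'
from h import *
q=np.load('p.npy');p,th=q[:3],1.2
go(door(p,(-.033,-.125),.151,th),np.pi/2+p[2]-th)
E
```

```text
t 6.0 pos [0.5685 0.1152 0.1531] ang 0.1775 tilt [-0.0005  0.0002] F [-1.7  0.3 -0.4] w 0.0202 gf 0.8 q [0.2  0.37 1.8  0.   0.97 0.02]
shift [ 0.5 -0.4  2.1] turn 0.0036
```

Request:
play_rows(commands=[[[3,0,0],0],[[2,0,0],0],[[0,0,0],0]])

```text
t: 6.38
eef_pos: [0.5676, 0.12, 0.1533]
orientation: [0.643, 0.766, 0.0, 0.0]
ft_force: [-0.8, -0.5, -0.6]
gripper_width: 0.0202
grasp_force: 0.5
```

Request:
play_rows(commands=[[[2,0,0],0],[[0,0,0],0]])

```text
t: 6.62
eef_pos: [0.5673, 0.122, 0.1533]
orientation: [0.643, 0.766, 0.0, 0.0]
ft_force: [0.0, -1.4, -1.1]
gripper_width: 0.0201
grasp_force: 1.2
```

Request:
play_rows(commands=[[[2,0,0],0],[[0,0,0],0]])

```text
t: 6.88
eef_pos: [0.5673, 0.122, 0.1534]
orientation: [0.643, 0.766, -0.001, 0.001]
ft_force: [2.6, -11.9, -0.9]
gripper_width: 0.0199
grasp_force: 6.8
```

Request:
play_rows(commands=[[[1,0,0],0],[[0,0,0],0]])

```text
t: 7.12
eef_pos: [0.5674, 0.1221, 0.1534]
orientation: [0.643, 0.766, -0.001, 0.002]
ft_force: [2.7, -17.6, 0.2]
gripper_width: 0.0203
grasp_force: 9.2
```

Request:
play_rows(commands=[[[1,0,0],0],[[0,0,0],0]])

```text
t: 7.38
eef_pos: [0.5673, 0.1221, 0.1534]
orientation: [0.643, 0.766, -0.002, 0.002]
ft_force: [3.5, -21.9, 1.0]
gripper_width: 0.0202
grasp_force: 11.8
```

At the end stop: 22 N and no further motion. I'll back off, open and lift.

Request:
play_rows(commands=[[[-5,0,0],0],[[-5,0,0],0],[[0,0,0],0]])

```text
t: 7.75
eef_pos: [0.5683, 0.1162, 0.1534]
orientation: [0.643, 0.766, 0.0, 0.0]
ft_force: [-0.1, 0.5, 0.8]
gripper_width: 0.02
grasp_force: 0.0
```

Request:
play_rows(commands=[[[0,0,0],0],[[0,0,0],0],[[0,0,-30],0],[[0,0,-40],0],[[0,0,-50],0]], hand=0)

```text
t: 8.38
eef_pos: [0.5675, 0.1162, 0.2737]
orientation: [0.643, 0.766, -0.001, -0.001]
ft_force: [-0.6, -0.1, 0.0]
gripper_width: 0.0429
grasp_force: 0.0
```

Request:
play_rows(commands=[[[0,50,-20],0],[[0,50,0],0],[[0,60,0],0],[[0,60,0],0],[[0,0,0],0]], hand=1)

```text
t: 9.0
eef_pos: [0.7874, 0.1549, 0.2898]
orientation: [0.643, 0.766, -0.001, -0.001]
ft_force: [-0.7, 0.2, -0.1]
gripper_width: -0.0
grasp_force: 0.0
```

```bash
python3 - <<'E'
from h import *
q=np.load('p.npy');p=q[:3]
go(cab(p,(-.233,-.091),.23),np.pi/2)
E
python3 pic.py open1 200 60 360 300 220 100 380 260
```

```text
t 9.0 pos [0.7874 0.1549 0.2898] ang 0.1742 tilt [-0.002  -0.0003] F [-0.7  0.2 -0.1] w -0.0 gf 0.0 q [0.19 0.6  1.11 0.   1.43 0.02]
shift [ -34.1 -347.9   60.5] turn -1.3966
```

View pics/open1.png

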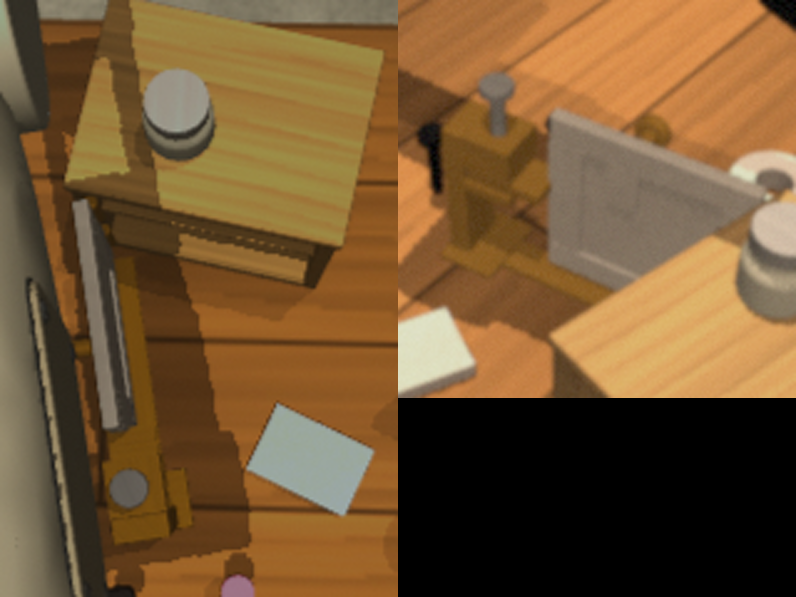

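The door is fully open with the lug in the fork gap. The pin still stands up, its head at top crop (128,488), i.e. px (251.5,256.2), which matches the fit. Next I go above the pin with the fingers shut.

Request:
play_rows(commands=[[[-5.7,-50,0],0],[[-5.7,-50,0],0],[[-5.7,-50,0],0],[[-5.7,-50,0],0],[[-5.7,-50,0],0]])

```text
t: 9.72
eef_pos: [0.5404, 0.0823, 0.2941]
orientation: [0.643, 0.766, 0.001, 0.0]
ft_force: [0.1, -0.5, 0.9]
gripper_width: -0.0001
grasp_force: 0.0
```

Request:
play_rows(commands=[[[-5.6,-50,0],0],[[0,-48,0],0],[[0,0,0],0],[[0,0,40],0],[[0,0,0],0]])

```text
t: 10.35
eef_pos: [0.4461, 0.0602, 0.252]
orientation: [0.643, 0.766, -0.001, -0.001]
ft_force: [-0.4, -0.4, -0.5]
gripper_width: -0.0001
grasp_force: 0.0
```

```bash
python3 - <<'E'
from h import *
q=np.load('p.npy');p=q[:3]
go(cab(p,(-.233,-.091),.216),np.pi/2)
E
python3 pic.py over1 200 160 320 300 220 80 380 240
```

```text
t 10.35 pos [0.4461 0.0602 0.252 ] ang 0.1742 tilt [-0.0033 -0.0004] F [-0.4 -0.4 -0.5] w -0.0001 gf 0.0 q [ 0.13  0.05  1.96  0.    1.13 -0.04]
shift [ 0.   4.6 36. ] turn -1.3966
```

View pics/over1.png

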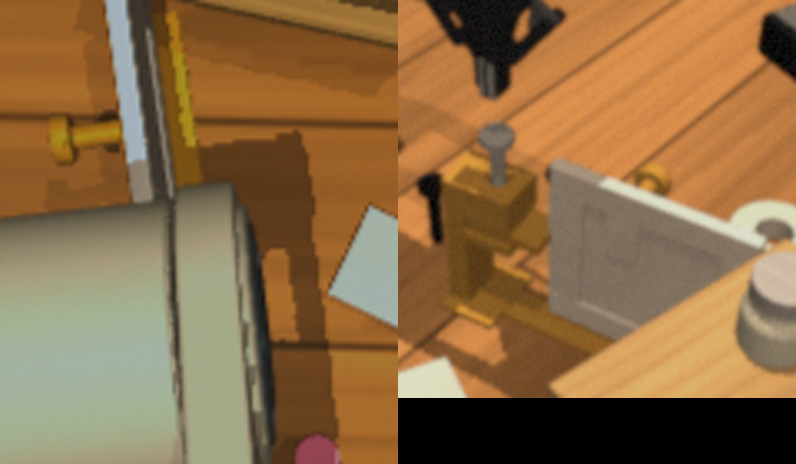

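The shut fingertips (scene crop (490,92)) are above the pin head (497,135). I'll correct the offset and come down.

Request:
play_rows(commands=[[[0,4,15],0],[[0,0,15],0],[[0,0,0],0],[[0,0,0],0]])

```text
t: 10.95
eef_pos: [0.452, 0.0611, 0.2232]
orientation: [0.643, 0.766, -0.0, -0.0]
ft_force: [0.2, -0.6, 0.2]
gripper_width: 0.0002
grasp_force: 0.0
```

```bash
python3 - <<'E'
from h import *
q=np.load('p.npy');p=q[:3]
go(cab(p,(-.233,-.091),.170),np.pi/2)
E
```

```text
t 10.95 pos [0.452  0.0611 0.2232] ang 0.174 tilt [-0.0005 -0.    ] F [ 0.2 -0.6  0.2] w 0.0002 gf 0.0 q [ 0.13  0.1   1.99  0.    1.06 -0.04]
shift [ 0.2 -1.4 53.2] turn -1.3968
```

Request:
play_rows(commands=[[[0,-1.4,7],0],[[0,0,5],0],[[0,0,5],0],[[0,0,0],0]])

```text
t: 11.45
eef_pos: [0.4502, 0.0608, 0.2058]
orientation: [0.643, 0.766, -0.0, -0.0]
ft_force: [0.9, -0.2, -0.1]
gripper_width: -0.0003
grasp_force: 0.0
```

Request:
play_rows(commands=[[[0,0,6],0],[[0,0,6],0],[[0,0,6],0],[[0,0,0],0]])

```text
t: 11.95
eef_pos: [0.4499, 0.0607, 0.1875]
orientation: [0.643, 0.766, -0.001, -0.001]
ft_force: [-0.6, -0.0, 0.0]
gripper_width: 0.0003
grasp_force: 0.0
```

No force shows, so I'll look before going on.

```bash
python3 pic.py press1 200 160 320 300 220 100 320 200
```

```text
(no output)
```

View pics/press1.png

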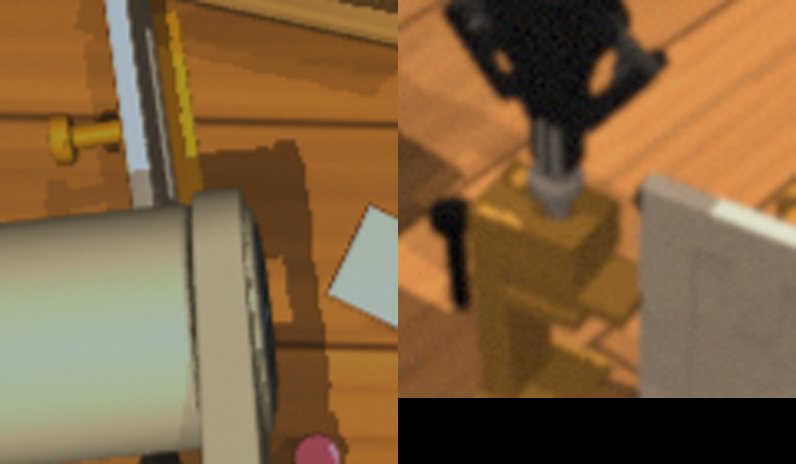

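The pin goes down under the fingers, its head at scene crop (557,185), just above the fork, and the path is clear. Continuing to the seat.

Request:
play_rows(commands=[[[0,0,5],0],[[0,0,5],0],[[0,0,4],0],[[0,0,0],0]])

```text
t: 12.55
eef_pos: [0.4502, 0.0608, 0.1738]
orientation: [0.643, 0.766, -0.0, -0.0]
ft_force: [0.4, -0.7, 0.2]
gripper_width: -0.0
grasp_force: 0.0
```

Request:
play_rows(commands=[[[0,0,2],0],[[0,0,1],0],[[0,0,0],0]])

```text
t: 12.92
eef_pos: [0.4505, 0.0608, 0.1712]
orientation: [0.643, 0.766, -0.0, -0.0]
ft_force: [-0.1, -0.4, 1.1]
gripper_width: 0.0003
grasp_force: 0.0
```

Request:
play_rows(commands=[[[0,0,1],0],[[0,0,1],0],[[0,0,0],0]])

```text
t: 13.3
eef_pos: [0.4507, 0.0609, 0.17]
orientation: [0.643, 0.766, 0.0, 0.0]
ft_force: [-4.0, -0.9, 10.6]
gripper_width: 0.0001
grasp_force: 5.3
```

Request:
play_rows(commands=[[[0,0,1.5],0],[[0,0,1],0],[[0,0,0],0],[[0,0,0],0]])

```text
t: 13.8
eef_pos: [0.4509, 0.0609, 0.1698]
orientation: [0.643, 0.766, 0.0, 0.0]
ft_force: [-13.9, -1.2, 42.2]
gripper_width: -0.0003
grasp_force: 21.0
```

Firm stop at z = 0.170, so the head is home. I'll lift off and clear away.

Request:
play_rows(commands=[[[0,0,-5],0],[[0,0,-20],0],[[0,0,-50],0],[[0,0,-50],0],[[0,0,0],0]])

```text
t: 14.42
eef_pos: [0.4527, 0.0611, 0.2954]
orientation: [0.643, 0.766, 0.003, 0.002]
ft_force: [-0.1, 0.5, 0.0]
gripper_width: -0.0001
grasp_force: 0.0
```

Request:
play_rows(commands=[[[50,0,0],0],[[50,0,0],0],[[50,0,0],0],[[50,0,0],0],[[0,0,0],0]])

```text
t: 15.05
eef_pos: [0.4149, 0.2602, 0.2905]
orientation: [0.642, 0.767, -0.001, -0.001]
ft_force: [-0.1, -0.2, -0.3]
gripper_width: -0.0002
grasp_force: 0.0
```

```bash
python3 pic.py end1 150 60 430 330 100 80 440 380; python3 - <<'E'
from h import *
go([.45,.06,.3],0)
E
```

```text
t 15.15 pos [0.4154 0.2576 0.2907] ang 0.1756 tilt [-0.0015 -0.0014] F [ 0.4  0.1 -0.4] w -0.0002 gf 0.0 q [ 0.55  0.08  1.84 -0.    1.22  0.38]
shift [-200.7   -0.4   -9.1] turn 0.1756
```

View pics/end1.png

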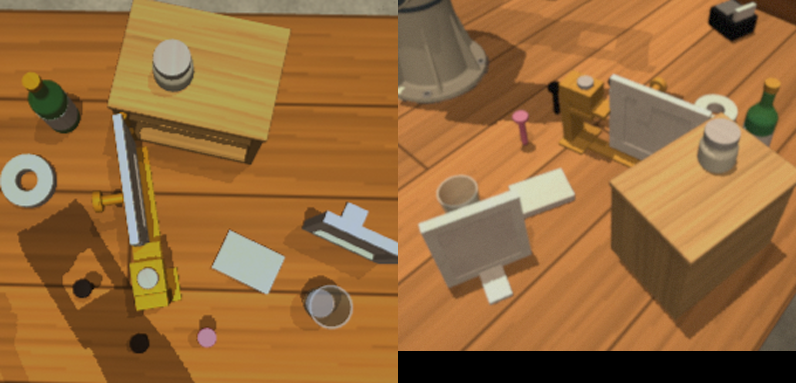

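The pin head sits flat on the fork (scene crop (585,83)), the door is locked open, and the bystanders haven't moved. I'm handing in.

```bash
python3 -c "
from plant import env
print(env.finish_job())"
```

```text
the job is handed in; nothing more can be done
None
```

The door is open at its end stop with the lug in the fork, the pin is pushed fully home (head top at 170 mm), the bystanders are where they were, and the job is handed in at about 15 s; no verdict came back.

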